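# Start the edge burnisher, extraction first

## Robot

A 6-joint arm with a two-finger parallel gripper is mounted at the origin on the work surface. World frame = base frame: x ahead of the robot, y to its left, z up, the work surface at z = 0. Lengths are in m, angles in rad, forces in N, time in s.
With the tool pointing down it reaches from about 0.35 to 0.975 m from the base axis. Payload 4.9 kg.
Tool frame: the origin (TCP) lies midway between the tips of the shut fingers; the grasp point (between the pads) lies 19 mm behind it; z points along the fingers, y is the direction in which the jaws open and shut (so a half turn about z gives the same grasp; the last joint's range is limited). The gripper opens to 85 mm and grips with 20 to 120 N. Pads are 22 mm wide; open, the fingers measure 114 mm over their backs; the gripper's body (76 mm by 85 mm) begins 54 mm behind the grasp point. The pads swing forward as they close: fully open they stand 13 mm farther back than shut.
Start: joints at [-1.292, 0.053, 1.613, -0, 1.476, -0.119], TCP at [0.242, -0.576, 0.231] pointing down, gripper open.
Joint ranges: [-3.01, 3.01], [-1.01, 2.22], [0.06, 2.58], [-1.02, 4.17], [0.09, 2.62], [-3.14, 3.14]. Speed limits (rad/s): [2.57, 2.57, 3.14, 3.14, 3.14, 3.14].

## Interface

Orientations are given as a rotation vector (axis times angle).
In Python, from station import ctrl gives the robot as it stands.
- The arm moves only by the tool play_rows, never from a script. Its argument "motion" is a list that holds one entry, the list of rows, each a list of 7 numbers: the closure, from -1 (fully open) to 1 (shut), then the shift along the tool's x, y, z in cm, then the turn, a rotation vector about the tool's x, y, z in degrees. A call has 1 to 20 rows; each row is the pose to reach, as a shift and turn from the pose measured when the call began, along the tool's axes at that moment; what a row does not reach only later rows make up. A row lasts 1/8 s, in which the tool goes at most 62.5 mm and 10.7 degrees, less where a joint would pass 70% of its speed; a pose out of reach is approached as far as the arm can. A call with a gripper value outside its range is refused whole. The fingers move at their own pace and stop on an object; "newtons" is the grip in N (left out, the last holds). Time passes only in rows, so rows that repeat a pose let the fingers close. It gives the time, the measured TCP pose, the force and the opening at its end, in the units of the state.
- ctrl.get_obs(): the state, without advancing time (a new reading comes with each control period).
- ctrl.get_image(name): name is "scene" or "side" or "wrist"; returns a dict with "color" (480x640x3 uint8, red, green, blue), "mtx" (3x3 intrinsics, pixels), "T" (4x4, takes a point from camera to world coordinates). Camera axes: x right, y up, looking along -z (the intrinsics and any distortion apply to the point x, -y, -z); pixel columns grow to the right and rows downward; lengths in m; the calibration is good to about 2 mm. A picture is of the moment at which its call begins. There is no depth.
- ctrl.finish_job(): hands the job in, once; it reports no verdict.
The state is a dict: "t": time; "q": joint angles; "dq": joint speeds; "effort": joint torques, N m; "tool_pos": TCP position; "tool_rot": TCP orientation; "contact_force": force on the tool from outside, world axes, zero at the start; "wrist_torque": the same for the moment, N m; "opening": finger opening in m.
Only numpy, scipy, OpenCV 4.12 (cv2) and the standard library are available. Lean on these libraries where they do the work, as an engineer would, in place of code of your own. Each camera call takes 0.05 s, during which the arm holds its last target.

## Task

Get the edge-burnishing machine ready to run with fingertip presses, without picking anything up: first press the raised end of the rocker on the dust extractor's remote all the way down, then do the same with the mains rocker on the machine, and then push its low flat start button right in and let it come back out. Do not press the mushroom-headed stop button, leave the remote lying where it is, and do not disturb the jar, the wooden slicker or the hammer.

Things in the scene. Friction and masses are not known exactly. Their poses are not given: they have to be found in the camera images.
- remote: Loose remote switch of the dust extractor: a grey box lying on the bench, 120 mm (x) x 80 mm (y) x 36 mm high, 0.7 kg, with a black bezel 12 mm high and a rocker along its x axis in the middle of its top. It may lie turned any way round. Origin: centre of its underside. It is only to be pressed, not lifted or pushed about.
- remote_rocker (a joint): Rocker on the remote. White see-saw, 64 mm along its x, 36 wide, two flat 32 mm halves meeting at the middle pivot line. The pressed half lies level, 6 mm proud of the bezel (84 x 52 mm); the other slopes up 14 mm at 0.44 rad. 0 rad = off (+x half up; starts within 0.06 of it), 0.44 = fully on (+x half pressed level). Stiff: stays wherever it is left; needs about 4 N 20 mm from the pivot; ends at a hard stop.
- remote_rocker_on (a point): Point on the top face of the remote rocker's raised (on) half, mid-width, 20 mm from the pivot line. Moves with the rocker: fully on, it is 8.5 mm lower and 2 mm farther out. Axes: the rocker's, x from the pivot towards the on end, level while off. At the start 61 to 62.5 mm above the bench; fully on, 54.
- machine: Edge-burnishing machine, fixed: grey base 180 (x) x 420 (y) x 60 mm high; origin: centre of its underside. On its top, 20, 95 and 170 mm from the origin towards -y, stand in any order the mains rocker, start button and stop button. From 90 mm towards +y: motor 96 mm across, axis along y, top 160 mm above the bench, then a wooden cone out to 295 mm.
- mains_rocker (a joint): Machine's mains rocker, along the machine's x. White see-saw, 64 mm along its x, 36 wide, two flat 32 mm halves meeting at the middle pivot line. The pressed half lies level, 6 mm proud of the bezel (84 x 52 mm); the other slopes up 14 mm at 0.44 rad. 0 rad = off (+x half up; starts within 0.06 of it), 0.44 = fully on (+x half pressed level). Stiff: stays wherever it is left; needs about 4 N 20 mm from the pivot; ends at a hard stop.
- mains_rocker_on (a point): Point on the top face of the mains rocker's raised (on) half, mid-width, 20 mm from the pivot line. Moves with the rocker: fully on, it is 8.5 mm lower and 2 mm farther out. Axes: the rocker's, x from the pivot towards the on end, level while off. At the start 85 to 86.5 mm above the bench; fully on, 78.
- start (a joint): Start button on the machine's top: low flat round black cap, 30 mm across, in a grey housing 46 mm across and 12 mm high. Value in m: 0 = out, 0.006 = fully in. Springs back; fully in takes about 5 N; its face then still stands 4 mm above its housing.
- start_top (a point): Centre of the flat top face of the start button, 82 mm above the bench when out.
- stop (a joint): Stop button on the machine's top: black mushroom head, 44 mm across, in the same kind of housing. Value in m: 0 = out, 0.006 = in. Must not be pressed.
- stop_top (a point): Centre of the mushroom head's top, 98 mm above the bench when out.
- jar: Bystander: closed glass jar, 60 mm across, 75 mm high, loose. Origin: centre of its underside.
- slicker: Bystander: turned wooden hand slicker standing upright, 42 mm across the foot, 82 mm high, loose. Origin: centre of its underside.
- hammer: Bystander: small hammer lying on the bench roughly along x, 260 mm long, head 95 mm, 26 mm high, loose. Origin: middle of its length, underside.
There are look-alikes about, which are no part of the job. Several things have the shape of the remote; the one meant has the colours described above.

How it is judged:
On the way, in this order (a step that is already met when the one before it is completed fails the run):
1. the extractor's remote rocker is on (value of joint remote_rocker above 0.34 rad), for 0.1 s.
2. then the machine's mains rocker is on (value of joint mains_rocker above 0.34 rad), for 0.1 s.
3. then the start button is pressed in (value of joint start above 0.0045 m), for 0.05 s.
At the end, for the whole second after the job is handed in: Both rockers fully on (over 0.34 rad of 0.44), the start button pressed in after them (over 4.5 mm) and out again (under 1.5 mm), the stop button out, and the remote lying flat and still on the bench (value of joint each of remote_rocker, mains_rocker above 0.34 rad and value of joint each of start, stop below 0.0015 m and height (world z) of remote below 0.008 m and angle between remote's own z axis and vertical below 0.1 rad and linear speed of remote below 0.02 m/s); the robot touches nothing.
It fails at once if the mains rocker is switched on before the extractor's (value of joint mains_rocker above 0.25 rad and value of joint remote_rocker below 0.3 rad).
It fails at once if the start button is pressed before both rockers are on (value of joint start above 0.003 m and value of joint any of mains_rocker, remote_rocker below 0.3 rad).
It fails at once if the stop button is pressed (value of joint stop above 0.003 m).
It fails at once if the remote is lifted, tipped or pushed more than 40 mm (height (world z) of remote above 0.015 m or angle between remote's own z axis and vertical above 0.3 rad or distance of remote from where it was at the start of the episode above 0.04 m).
It fails at once if the jar, slicker or hammer is disturbed (moved over 25 mm, or the jar or slicker tipped) (distance of any of jar, slicker, hammer from where it was at the start of the episode above 0.025 m or angle between any of jar, slicker's own z axis and vertical above 0.35 rad).
It also fails if it takes over 45 s, if anything falls off the work surface, if the arm or the gripper's body presses on something with over 40 N, if the wrist force passes 120 N, or if a joint passes its speed limit or range.

## Working session

There is one attempt and no reset: what is moved stays moved. The work goes in short steps, Python scripts to look and compute and a tool call to move; the robot and the scene stay as the last step left them, time stands still between calls to the robot, and variables do not carry over. Pictures are saved under pics/ and viewed, and the job is handed in when it is done.

Besides the shell and the picture viewer there is one more tool, called after "Emit:" by a JSON object that holds its "api" and its "payload". play_rows: Moves the arm, as the interface text tells. Its arguments: {"type":"object","properties":{"motion":{"type":"array"},"newtons":{"type":"number"}},"required":["motion"]}

```bash
mkdir -p pics
cat > h.py <<'E'
import numpy as np, cv2
from station import ctrl
def grab(n,tag):
    d=ctrl.get_image(n); cv2.imwrite(f'pics/{tag}_{n}.png',d['color'][:,:,::-1]); np.savez(f'pics/{tag}_{n}.npz',**{k:d[k] for k in('color','mtx','T')}); return d
def load(n,tag): return dict(np.load(f'pics/{tag}_{n}.npz'))
def ray(d,u,v):
    K,T=d['mtx'],d['T']; p=np.linalg.solve(K,[u,v,1.]); p=np.array([p[0],-p[1],-p[2]])
    return T[:3,3],T[:3,:3]@p
def onz(d,u,v,z):
    o,r=ray(d,u,v); return o+r*(z-o[2])/r[2]
def proj(d,X):
    p=np.linalg.inv(d['T'])@np.r_[X,1]; q=d['mtx']@np.array([p[0],-p[1],-p[2]]); return q[:2]/q[2]
E
python3 - <<'E'
from h import *
for n in('scene','side','wrist'):
    d=grab(n,'a'); print(n,d['T'][:3,3].round(3),(-d['T'][:3,2]).round(2),d['mtx'][0,0])
    print([k for k in d])
print(ctrl.get_obs())
E
```

```text
scene [ 1.183 -0.095  0.856] [-0.62 -0.04 -0.78] 436.28152169418604
['color', 'mtx', 'T']
side [0.227 0.7   0.717] [ 0.31 -0.77 -0.57] 548.9125275813279
['color', 'mtx', 'T']
wrist [ 0.305 -0.549  0.373] [-0.25 -0.11 -0.96] 431.1299112716349
['color', 'mtx', 'T']
{'t': 0.15, 'q': array([-1.29198049e+00,  5.32161187e-02,  1.61400515e+00,  4.07647389e-05,
        1.47602077e+00, -1.19017451e-01]), 'dq': array([ 0.00091801, -0.00369906, -0.00236554,  0.00047003,  0.00054752,
       -0.00075407]), 'effort': array([ 6.14338715e-04, -3.94241273e+01, -3.70721734e+01, -1.74787633e-04,
        4.59938470e-03, -9.11206683e-06]), 'tool_pos': array([ 0.24200031, -0.57570269,  0.23032282]), 'tool_rot': array([-3.07803065e+00, -6.20470608e-01,  1.43173513e-04]), 'contact_force': array([ 0.46770899, -0.32532301, -0.08958024]), 'wrist_torque': array([ 0.00335165, -0.00199386, -0.00356471]), 'opening': 0.08549561195132799}
```

View pics/a_scene.png

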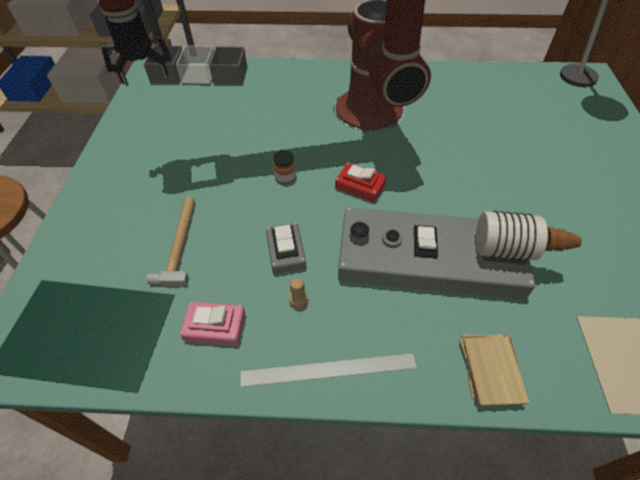

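View pics/a_side.png

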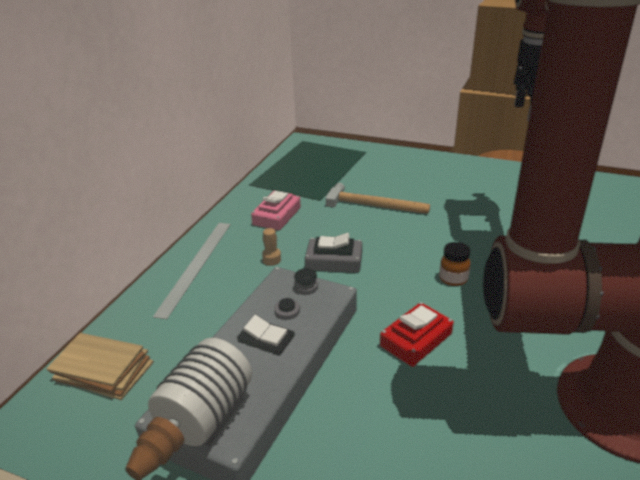

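View pics/a_wrist.png

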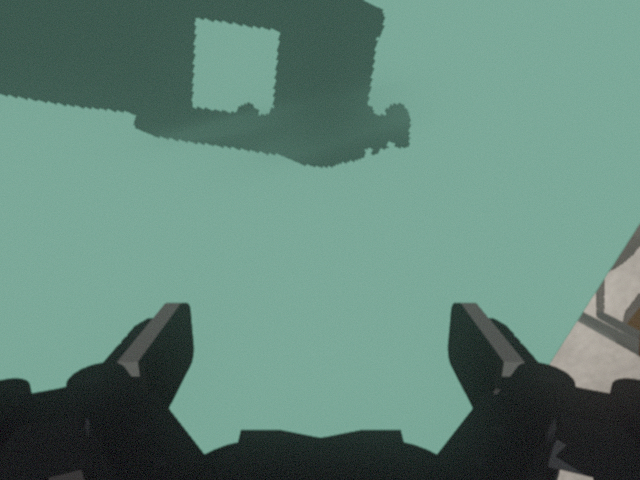

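Run:
```python
from h import *
def crop(n,u,v,w,h):
    c=load(n,'a')['color'][v:v+h,u:u+w,::-1]; return cv2.resize(c,(400,300),interpolation=cv2.INTER_CUBIC)
o=np.vstack([np.hstack([crop('scene',246,213,80,60),crop('side',300,225,72,54)]),np.hstack([crop('scene',340,200,120,90),crop('side',230,255,120,90)])])
cv2.imwrite('pics/b.png',o)
```

```text
(no output)
```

View pics/b.png

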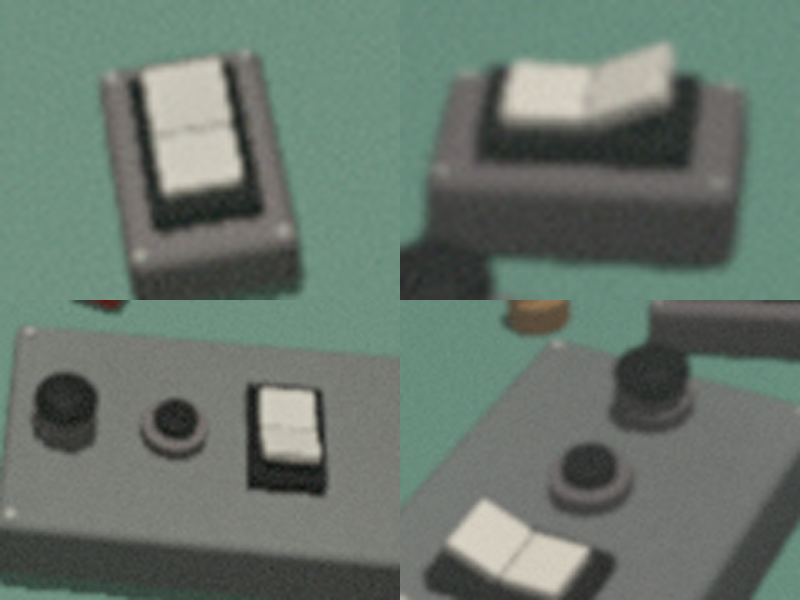

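Run:
```python
from h import *
S=load('scene','a');D=load('side','a')
def tri(a,b):
    o1,r1=ray(S,*a);o2,r2=ray(D,*b); s=np.linalg.lstsq(np.c_[r1,-r2],o2-o1,rcond=None)[0]; p,q=o1+r1*s[0],o2+r2*s[1]; return ((p+q)/2).round(4),(p-q).round(4)
sc=lambda u,v:(246+u/5,213+v/5); sd=lambda u,v:(300+(u-400)/5.556,225+v/5.556)
print('remote scene: pivot',[onz(S,*sc(*p),.054).round(4) for p in((152,132),(235,125))],'levelend',[onz(S,*sc(*p),.054).round(4) for p in((163,193),(243,183))],'raised end',[onz(S,*sc(*p),.0675).round(4) for p in((142,70),(220,60))])
print('box top corners',[onz(S,*sc(*p),.036).round(4) for p in((103,78),(258,55),(135,265),(300,240))])
print('side pivot',[onz(D,*sd(*p),.054).round(4) for p in((590,67),(587,119))],'levelend',[onz(D,*sd(*p),.054).round(4) for p in((512,62),(502,118))])
mc=lambda u,v:(340+u/3.333,200+(v-300)/3.333); md=lambda u,v:(230+(u-400)/3.333,255+(v-300)/3.333)
print('mains scene pivot',[onz(S,*mc(*p),.078).round(4) for p in((262,428),(318,431))],'levelend',[onz(S,*mc(*p),.078).round(4) for p in((260,388),(315,390))],'raisedend',[onz(S,*mc(*p),.0915).round(4) for p in((265,455),(322,462))])
print('side pivot',[onz(D,*md(*p),.078).round(4) for p in((531,541),(500,581))],'levelend',[onz(D,*md(*p),.078).round(4) for p in((590,547),(567,595))])
print('start',onz(S,*mc(176,417),.082).round(4),onz(D,*md(589,467),.082).round(4))
print('stop',onz(S,*mc(67,395),.098).round(4),onz(D,*md(652,368),.098).round(4))
print('base corners',[onz(S,*mc(*p),.06).round(4) for p in((18,328),(2,520))],onz(S,529,288,.06))
print('jar',onz(S,285,165,.07),'slicker',onz(S,298,288,.075),'red',onz(S,361,177,.05))
```

```text
remote scene: pivot [array([ 0.5793, -0.2297,  0.054 ]), array([ 0.5737, -0.1917,  0.054 ])] levelend [array([ 0.6136, -0.221 ,  0.054 ]), array([ 0.6066, -0.1853,  0.054 ])] raised end [array([ 0.5536, -0.236 ,  0.0675]), array([ 0.5462, -0.2003,  0.0675])]
box top corners [array([ 0.5341, -0.2599,  0.036 ]), array([ 0.5169, -0.1863,  0.036 ]), array([ 0.6411, -0.2323,  0.036 ]), array([ 0.6244, -0.1588,  0.036 ])]
side pivot [array([ 0.5806, -0.2261,  0.054 ]), array([ 0.5693, -0.1923,  0.054 ])] levelend [array([ 0.6108, -0.2197,  0.054 ]), array([ 0.6004, -0.1825,  0.054 ])]
mains scene pivot [array([0.5818, 0.0924, 0.078 ]), array([0.5828, 0.1295, 0.078 ])] levelend [array([0.5472, 0.0942, 0.078 ]), array([0.5474, 0.1316, 0.078 ])] raisedend [array([0.6143, 0.089 , 0.0915]), array([0.6185, 0.1253, 0.0915])]
side pivot [array([0.5771, 0.1001, 0.078 ]), array([0.5792, 0.1311, 0.078 ])] levelend [array([0.5469, 0.0942, 0.078 ]), array([0.5437, 0.129 , 0.078 ])]
start [0.5778 0.0346 0.082 ] [0.5706 0.0424 0.082 ]
stop [ 0.5746 -0.0395  0.098 ] [ 0.5632 -0.0286  0.098 ]
base corners [array([ 0.4831, -0.0716,  0.06  ]), array([ 0.6509, -0.0804,  0.06  ])] [0.69001464 0.31528871 0.06      ]
jar [ 0.34742402 -0.2309018   0.07      ] slicker [ 0.71910947 -0.16783866  0.075     ] red [ 0.36390492 -0.03176802  0.05      ]
```

```bash
cat >> h.py <<'E'
from scipy.spatial.transform import Rotation as Ro
def yawrot(y): # tool down, tool x at world yaw y
    c,s=np.cos(y),np.sin(y); return np.array([[c,s,0],[s,-c,0],[0,0,-1.]])
def plan(p,yawdeg):
    o=ctrl.get_obs(); R=Ro.from_rotvec(o['tool_rot']).as_matrix()
    t=Ro.from_matrix(R.T@yawrot(np.deg2rad(yawdeg))).as_rotvec(degrees=True)
    print('t',o['t'],'tcp',o['tool_pos'].round(4),'yaw',np.rad2deg(np.arctan2(R[1,0],R[0,0])).round(2),'f',o['contact_force'].round(2),'open',o['opening'])
    print(' shift cm',(R.T@(np.array(p)-o['tool_pos'])*100).round(2),'turn',t.round(2))
E
python3 - <<'E'
from h import *
plan([.53,-.222,.2],14.5)
d=load('wrist','a');print(proj(d,ctrl.get_obs()['tool_pos']))
E
```

```text
t 0.15 tcp [ 0.242  -0.5757  0.2303] yaw 22.79 f [ 0.47 -0.33 -0.09] open 0.08549561195132799
 shift cm [ 40.25 -21.45   3.08] turn [-0.09 -0.01  8.29]
[320.88128967 308.36704221]
```

Candidates for the remote: grey box with black bezel at scene (286,245), red at (361,180), pink at (212,322). The grey one fits the description, and the crop shows its raised half on the robot's side. Stop is at (360,231), start at (393,237) and mains at (427,239), and the mains raised half faces the scene camera. I'll hover first with the fingers shut.

Emit:
{"api": "play_rows", "payload": {"motion": [[[1,4,-2.1,0.3,0,0,1],[1,8,-4.3,0.6,0,0,2],[1,12,-6.4,0.9,0,0,3],[1,16,-8.6,1.2,0,0,4],[1,20,-10.7,1.5,0,0,5],[1,24,-12.9,1.8,0,0,6],[1,28,-15,2.1,0,0,7],[1,32,-17.1,2.4,0,0,8],[1,36,-19.3,2.7,0,0,8.3],[1,40.2,-21.4,3,0,0,8.3],[1,40.2,-21.4,3,0,0,8.3],[1,40.2,-21.4,3,0,0,8.3],[1,40.2,-21.4,3,0,0,8.3],[1,40.2,-21.4,3,0,0,8.3]]], "newtons": 40}}

```text
t: 1.9
tool_pos: [0.5292, -0.2236, 0.2009]
tool_rot: [-3.115, -0.394, 0.0]
contact_force: [0.3, -0.2, -0.4]
opening: 0.0002
```

Run:
```python
from h import *
d=grab('wrist','c'); plan([.555,-.215,.1],14.5); print(proj(d,ctrl.get_obs()['tool_pos']))
for z in (.054,):
  for p in([.5757,-.210,.054],[.5563,-.215,.0625],[.608,-.202,.054]): print(proj(d,p))
```

```text
t 1.95 tcp [ 0.5293 -0.2234  0.2009] yaw 14.41 f [-0.06  0.12 -0.2 ] open -0.00040075189799578756
 shift cm [ 2.7  -0.16 10.09] turn [-0.08 -0.   -0.09]
[320.32106985 307.96210857]
[318.21599095 143.45157304]
[318.20323637 175.59831668]
[318.61638479  90.40259401]
```

View pics/c_wrist.png

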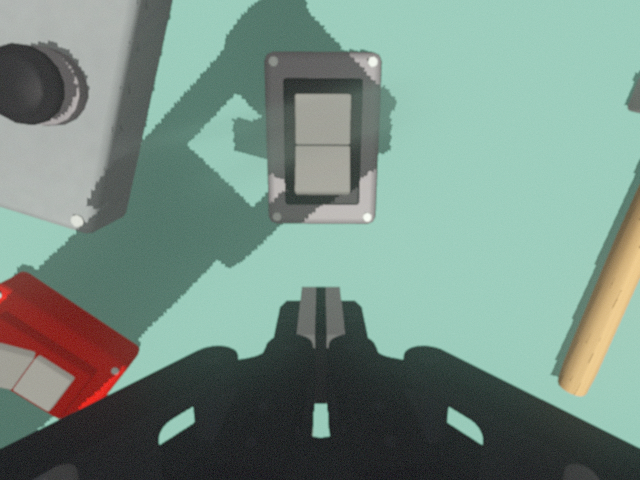

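The wrist view shows the grey remote square to the tool: the pivot line is at about (322,145), the level end at row 94 and the raised end at row 194. My estimate projects to (318,143), so they agree to about 2 mm.

Run:
```python
from h import *
d=load('wrist','c')
piv=onz(d,322.5,145,.054);end=onz(d,322.5,94,.054);rz=onz(d,322.5,194,.0675)
print(piv,end,rz,np.linalg.norm(end-piv),np.linalg.norm(rz-piv))
w=onz(d,295,145,.054)-onz(d,350,145,.054);print(np.linalg.norm(w),np.rad2deg(np.arctan2(w[1],w[0])))
L=onz(d,275,62,.036);B=onz(d,277,216,.036);e=L-B;print('box yaw',np.rad2deg(np.arctan2(e[1],e[0])))
u=(piv-end)/np.linalg.norm(piv-end); t=piv+.023*u; print(t); t[2]=.085; plan(t,14.5)
```

```text
[ 0.57543279 -0.21299128  0.054     ] [ 0.60649923 -0.20495282  0.054     ] [ 0.54609506 -0.22052061  0.0675    ] 0.03208956685104201 0.033160871714157734
0.0363544630337103 104.43045701923167
box yaw 13.580375742192405
[ 0.55316611 -0.2187528   0.054     ]
t 1.95 tcp [ 0.5293 -0.2234  0.2009] yaw 14.41 f [-0.06  0.12 -0.2 ] open -0.00040075189799578756
 shift cm [ 2.43  0.16 11.59] turn [-0.08 -0.   -0.09]
```

Emit:
{"api": "play_rows", "payload": {"motion": [[[1,2.4,0.15,3,0,0,0],[1,2.4,0.15,6,0,0,0],[1,2.4,0.15,9,0,0,0],[1,2.4,0.15,11.5,0,0,0],[1,2.4,0.15,11.5,0,0,0],[1,2.4,0.15,12,0,0,0],[1,2.4,0.15,12.5,0,0,0],[1,2.4,0.15,13,0,0,0],[1,2.4,0.15,13.5,0,0,0],[1,2.4,0.15,13.9,0,0,0],[1,2.4,0.15,14.2,0,0,0],[1,2.4,0.15,14.5,0,0,0],[1,2.4,0.15,14.5,0,0,0]]]}}

```text
t: 3.58
tool_pos: [0.553, -0.2187, 0.0555]
tool_rot: [-3.115, -0.394, -0.001]
contact_force: [-1.0, -0.6, 1.1]
opening: 0.0001
```

Run:
```python
from h import *
d=grab('wrist','d');plan([.5532,-.2188,.0535],14.5)
```

```text
t 3.625 tcp [ 0.5531 -0.2185  0.0555] yaw 14.4 f [ 0.86 -0.59 -0.21] open 0.00017948349978508387
 shift cm [0.01 0.03 0.2 ] turn [-0.1  -0.05 -0.1 ]
```

View pics/d_wrist.png

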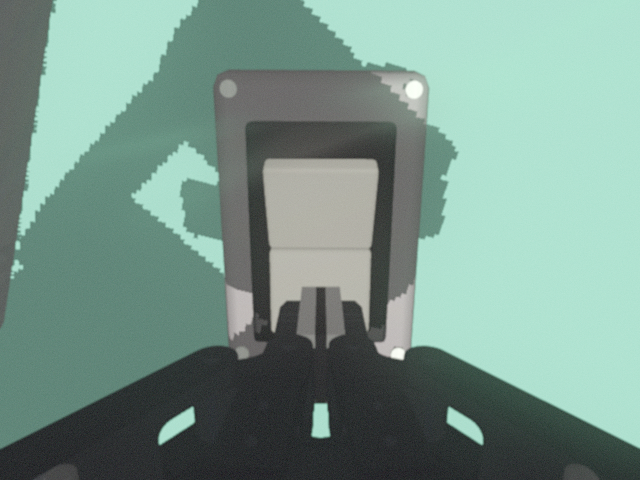

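The rocker has tipped over: the far half now stands up and the finger is centred on the near half. I'll seat it against the stop.

Emit:
{"api": "play_rows", "payload": {"motion": [[[1,0,0,0.1,0,0,0],[1,0,0,0.15,0,0,0],[1,0,0,0.2,0,0,0],[1,0,0,0.2,0,0,0]]]}}

```text
t: 4.12
tool_pos: [0.553, -0.2185, 0.0537]
tool_rot: [-3.115, -0.394, -0.001]
contact_force: [-3.0, -0.1, 3.8]
opening: 0.0002
```

Emit:
{"api": "play_rows", "payload": {"motion": [[[1,0,0,0.05,0,0,0],[1,0,0,0.1,0,0,0],[1,0,0,0.1,0,0,0]]]}}

```text
t: 4.5
tool_pos: [0.553, -0.2185, 0.0535]
tool_rot: [-3.115, -0.394, 0.0]
contact_force: [-4.9, 0.8, 8.0]
opening: -0.0
```

The force is up to 8 N at z = 53.5 mm with almost no further travel, so the rocker is on the hard stop. Now I'll lift off and look.

Emit:
{"api": "play_rows", "payload": {"motion": [[[1,0,0,-0.5,0,0,0],[1,-0.5,0,-3,0,0,0],[1,-1.5,0,-8,0,0,0],[1,-2.5,0,-13,0,0,0],[1,-2.5,0,-14.5,0,0,0],[1,-2.5,0,-14.5,0,0,0]]]}}

```text
t: 5.25
tool_pos: [0.5295, -0.2252, 0.1993]
tool_rot: [-3.116, -0.394, -0.003]
contact_force: [0.3, -0.7, 0.0]
opening: -0.0001
```

Run:
```python
from h import *
d=grab('wrist','e');s=grab('scene','e');D=grab('side','e');plan([.55,.075,.2],-3.5)
print(proj(d,[.5754,-.2130,.054]))
c=lambda d,u,v,w,h:cv2.resize(d['color'][v:v+h,u:u+w,::-1],(400,300),interpolation=cv2.INTER_CUBIC)
cv2.imwrite('pics/e2.png',np.hstack([c(d,160,10,320,240),c(D,300,225,72,54)]))
```

```text
t 5.4 tcp [ 0.5279 -0.2243  0.1957] yaw 14.42 f [ 0.4   0.64 -0.89] open -8.221762810637773e-05
 shift cm [  9.59 -28.44  -0.31] turn [-0.27  0.19 17.92]
[319.80027781 145.6338798 ]
```

View pics/e2.png

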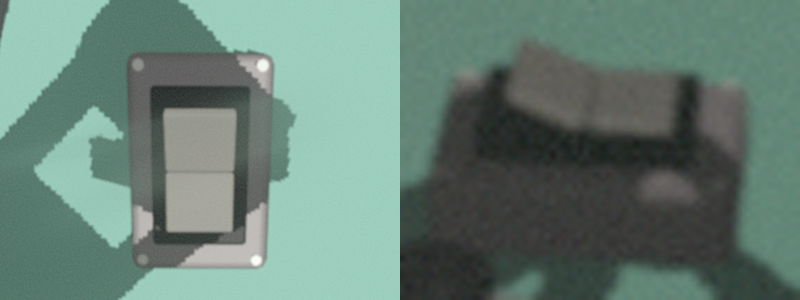

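The remote rocker is fully on: the robot-side half is level, the far half is up, and the box hasn't moved. Next I'll hover at the machine.

Emit:
{"api": "play_rows", "payload": {"motion": [[[1,0.8,-2.9,-0.3,0,0,2],[1,1.6,-5.8,-0.3,0,0,4],[1,2.4,-8.7,-0.3,0,0,6],[1,3.2,-11.6,-0.3,0,0,8],[1,4,-14.5,-0.3,0,0,10],[1,4.8,-17.4,-0.3,0,0,12],[1,5.6,-20.3,-0.3,0,0,14],[1,6.4,-23.2,-0.3,0,0,16],[1,7.2,-26.1,-0.3,0,0,17.9],[1,7.7,-28,-0.3,0,0,17.9],[1,7.7,-28,-0.3,0,0,17.9],[1,7.7,-28,-0.3,0,0,17.9]]]}}

```text
t: 6.9
tool_pos: [0.5327, 0.0655, 0.1994]
tool_rot: [-3.136, 0.095, 0.008]
contact_force: [-0.4, -0.6, 0.1]
opening: -0.0003
```

Run:
```python
from h import *
d=grab('wrist','f');plan([.55,.075,.2],-3.5)
for p in([.581,.112,.078],[.575,.038,.082]):print(proj(d,p))
```

```text
t 6.95 tcp [0.5328 0.0653 0.1996] yaw -3.52 f [-0.47  0.22 -0.38] open -0.00031974619472742704
 shift cm [ 1.66 -1.07 -0.04] turn [-0.21  0.26 -0.02]
[239.14152187 150.5146869 ]
[362.44788351 153.75066305]
```

View pics/f_wrist.png

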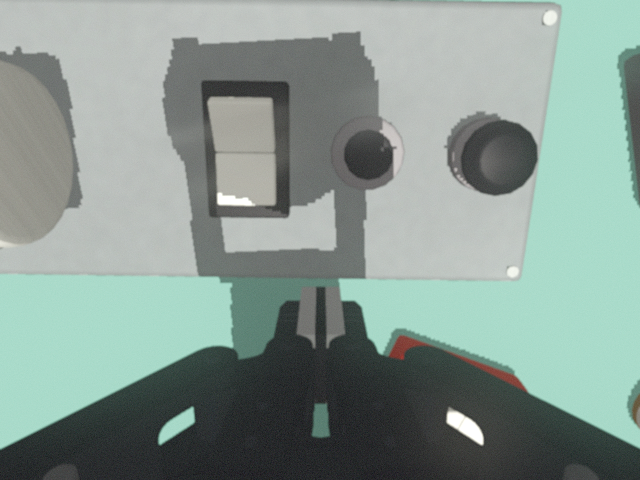

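Run:
```python
from h import *
d=load('wrist','f')
a,b=onz(d,216,152,.078),onz(d,276.5,152.5,.078);piv=(a+b)/2
e=(onz(d,215.5,206,.078)+onz(d,277,206,.078))/2
r=(onz(d,208,98,.0915)+onz(d,271,97,.0915))/2
st=onz(d,369,155,.082);sp=onz(d,499,158,.098);mo=onz(d,41,155,.06)
print(piv,e,r,'w',np.linalg.norm(a-b),'L',np.linalg.norm(e-piv),np.linalg.norm(r-piv))
print('start',st,'stop',sp,np.linalg.norm((st-piv)[:2]),np.linalg.norm((sp-st)[:2]))
v=piv-sp;print('yaw from line',np.rad2deg(np.arctan2(-v[0],v[1])))
u=(piv-e)/np.linalg.norm(piv-e);print(np.rad2deg(np.arctan2(u[1],u[0])))
y=np.deg2rad(-4);u=np.array([np.cos(y),np.sin(y),0]);t=piv+.023*u;t[2]=.105;print(t);plan(t,-3.5)
```

```text
[0.5797106  0.10781925 0.078     ] [0.54661538 0.11141263 0.078     ] [0.61093013 0.10593298 0.0915    ] w 0.0366283353358045 L 0.03328972967665657 0.03406562373796962
start [0.5740285  0.03412195 0.082     ] stop [ 0.56969949 -0.03693906  0.098     ] 0.07391602042712224 0.0711927480265266
yaw from line -3.9561290251370105
-6.196736687601576
[0.60265458 0.10621485 0.105     ]
t 6.95 tcp [0.5328 0.0653 0.1996] yaw -3.52 f [-0.47  0.22 -0.38] open -0.00031974619472742704
 shift cm [ 6.77 -4.48  9.44] turn [-0.21  0.26 -0.02]
```

The sizes check out: rocker 36.6 mm wide, halves about 33 mm, control spacing 71–74 mm against 75, yaw −4°. Pressing mains.

Emit:
{"api": "play_rows", "payload": {"motion": [[[1,2.5,-1.7,2,0,0,0],[1,5,-3.4,4,0,0,0],[1,6.8,-4.5,6.5,0,0,0],[1,6.8,-4.5,9,0,0,0],[1,6.8,-4.5,9.4,0,0,0],[1,6.8,-4.5,9.8,0,0,0],[1,6.8,-4.5,10.3,0,0,0],[1,6.8,-4.5,10.8,0,0,0],[1,6.8,-4.5,11.2,0,0,0],[1,6.8,-4.5,11.6,0,0,0],[1,6.8,-4.5,11.9,0,0,0],[1,6.8,-4.5,12.1,0,0,0],[1,6.8,-4.5,12.2,0,0,0],[1,6.8,-4.5,12.2,0,0,0]]]}}

```text
t: 8.7
tool_pos: [0.6027, 0.1066, 0.0777]
tool_rot: [-3.136, 0.096, 0.008]
contact_force: [1.1, -0.8, 5.6]
opening: -0.0001
```

Emit:
{"api": "play_rows", "payload": {"motion": [[[1,0,0,0.05,0,0,0],[1,0,0,0.1,0,0,0],[1,0,0,0.1,0,0,0]]]}}

```text
t: 9.07
tool_pos: [0.6028, 0.1066, 0.0776]
tool_rot: [-3.136, 0.096, 0.008]
contact_force: [-0.5, -1.3, 8.6]
opening: 0.0
```

Run:
```python
from h import *
plan([.55,.07,.2],-4)
```

```text
t 9.075 tcp [0.6028 0.1066 0.0776] yaw -3.5 f [-0.51 -1.31  8.64] open 2.8867720569816932e-05
 shift cm [ -5.11   3.94 -12.23] turn [-0.2  0.3  0.5]
```

At the hard stop (8.6 N). Lifting and looking, positioned to see both the rocker and the start button.

Emit:
{"api": "play_rows", "payload": {"motion": [[[1,0,0,-0.5,0,0,0],[1,0,0,-3,0,0,0],[1,-1.5,1,-7,0,0,0],[1,-4,3,-11,0,0,0],[1,-7,5,-12.2,0,0,0],[1,-7,5.5,-12.2,0,0,0],[1,-7,5.5,-12.2,0,0,0]]]}}

```text
t: 9.95
tool_pos: [0.5295, 0.0555, 0.1984]
tool_rot: [-3.136, 0.097, 0.012]
contact_force: [-0.1, -0.1, -0.0]
opening: 0.0001
```

Run:
```python
from h import *
d=grab('wrist','g');D=grab('side','g');S=grab('scene','g')
c=lambda d,u,v,w,h:cv2.resize(d['color'][v:v+h,u:u+w,::-1],(400,300),interpolation=cv2.INTER_CUBIC)
cv2.imwrite('pics/g2.png',np.vstack([np.hstack([c(d,180,40,320,240),c(D,230,255,120,90)]),np.hstack([c(S,340,200,120,90),c(S,246,213,80,60)])]))
plan([.5735,.034,.1],-4); print(proj(d,[.574,.034,.082]))
```

```text
t 10.1 tcp [0.53   0.0559 0.1984] yaw -3.48 f [-0.17  0.18 -0.44] open -0.0004552651776813672
 shift cm [4.55 1.96 9.8 ] turn [-0.21  0.45  0.52]
[352.44876296 150.22900844]
```

View pics/g2.png

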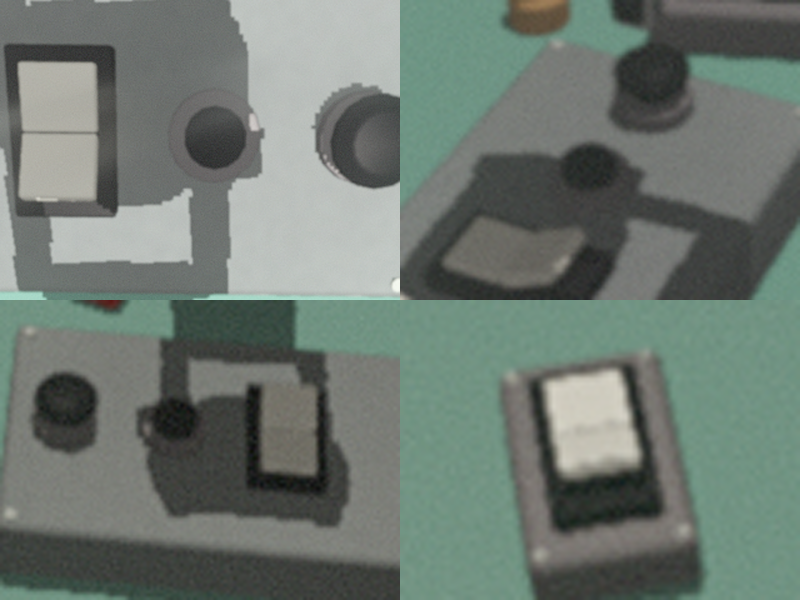

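Both rockers are on. The start cap is at wrist pixel (352,150), exactly where the measured position projects. Pressing it and letting it come back.

Emit:
{"api": "play_rows", "payload": {"motion": [[[1,2,1,3,0,0,0],[1,4.5,2,6,0,0,0],[1,4.5,2,9,0,0,0],[1,4.5,2,10.8,0,0,0],[1,4.5,2,11.2,0,0,0],[1,4.5,2,11.6,0,0,0],[1,4.5,2,11.9,0,0,0],[1,4.5,2,12.1,0,0,0],[1,4.5,2,12.25,0,0,0],[1,4.5,2,12.3,0,0,0],[1,4.5,2,12.3,0,0,0]]]}}

```text
t: 11.48
tool_pos: [0.5736, 0.0339, 0.076]
tool_rot: [-3.136, 0.095, 0.009]
contact_force: [-1.0, 0.4, 5.7]
opening: 0.0003
```

Emit:
{"api": "play_rows", "payload": {"motion": [[[1,0,0,0.05,0,0,0],[1,0,0,0.1,0,0,0],[1,0,0,0.1,0,0,0]]]}}

```text
t: 11.85
tool_pos: [0.5736, 0.0339, 0.076]
tool_rot: [-3.136, 0.095, 0.009]
contact_force: [-3.7, 0.8, 8.4]
opening: 0.0001
```

Emit:
{"api": "play_rows", "payload": {"motion": [[[1,0,0,-0.5,0,0,0],[1,0,0,-3,0,0,0],[1,-1,0,-7,0,0,0],[1,-3,0,-11,0,0,0],[1,-5,0,-13,0,0,0],[1,-5,0,-13,0,0,0],[1,-5,0,-13,0,0,0],[1,-5,0,-13,0,0,0]]]}}

```text
t: 12.85
tool_pos: [0.5241, 0.0363, 0.2043]
tool_rot: [-3.136, 0.095, 0.014]
contact_force: [-0.3, 0.7, -0.9]
opening: -0.0
```

Run:
```python
from h import *
d=grab('wrist','k');D=grab('side','k');S=grab('scene','k')
c=lambda d,u,v,w,h:cv2.resize(d['color'][v:v+h,u:u+w,::-1],(400,300),interpolation=cv2.INTER_CUBIC)
cv2.imwrite('pics/k2.png',np.vstack([np.hstack([c(d,120,20,400,300),c(D,230,225,144,108)]),np.hstack([c(S,340,200,120,90),c(S,120,120,240,180)])]))
plan([.57,.034,.1],-4)
```

```text
t 13.0 tcp [0.5243 0.0363 0.2051] yaw -3.49 f [-0.08  0.16 -0.33] open 0.00019869687796278678
 shift cm [ 4.660e+00 -1.000e-02  1.047e+01] turn [-0.22  0.46  0.51]
```

View pics/k2.png

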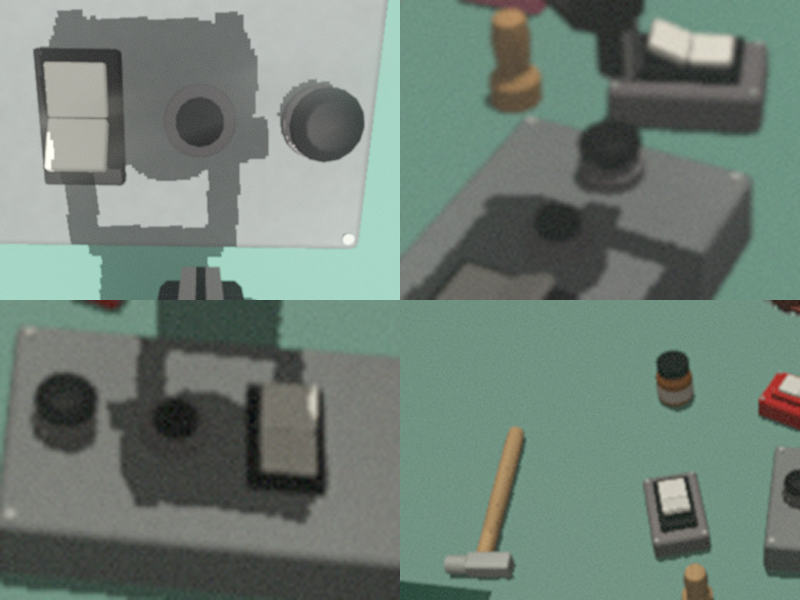

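Everything looks as it should: both rockers are on, the start and stop buttons are out, the jar, hammer and slicker haven't moved, and the arm is clear. Handing in.

```bash
python3 -c "
from station import ctrl
print(ctrl.finish_job())"
```

```text
the job is handed in; nothing more can be done
None
```

I pressed the grey remote's rocker, then the machine's mains rocker, then the start button, each with shut fingertips. The job went in at about 13 s; no verdict is reported.

- **Presses:** each one ended on a hard stop at about 8 N. The tip was at 53.5 mm on the remote, 77.6 mm on mains and 76.0 mm on start, against expected heights of 54, 78 and 76 mm.
- **Last pictures:** both rockers are fully on, and the start and stop buttons look out. The remote, jar, slicker and hammer look unmoved, and the arm is clear with about 0 N contact force. I judged button height by eye, not by a measurement.
- **Small disagreements:** the first camera estimates differed by up to about 15 mm between the scene and side views, most at the stop button. I aimed from closer wrist views, where the control spacing came out at 71–74 mm against the stated 75 mm. No check failed.

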